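Show which check weight goes on which balance

ROBOT

A 6-joint arm with a two-finger parallel gripper is mounted at the origin on a cart in front of the work surface, level with it; the furniture and walls round the work are solid. World frame = base frame: x ahead of the robot, y to its left, z up, the work surface at z = 0. Lengths are in m, angles in degrees, forces in N, time in s.
With the tool pointing down it reaches from about 0.4 to 0.825 m from the base axis. Payload 7 kg.
Tool frame: the origin (TCP) lies between the finger pads, 19 mm behind the fingertips; this is the grasp point; z points along the fingers, y is the line along which they close (so a half turn about z gives the same grasp; the last joint's range is limited). The gripper opens to 88 mm and grips with 3 to 60 N. Pads are 19 mm wide; open, the fingers measure 130 mm over their backs; the gripper's body (78 mm by 193 mm) begins 47 mm behind the grasp point.
Start: joints at [-48.524, 20.546, 0.682, 0, -70.136, -16.507], TCP at [0.285, -0.612, 0.245] pointing down, gripper open.
Joint ranges: [-176.03, 176.03], [-82.01, 121.73], [-58.28, 71.71], [-173.87, 95.51], [-174.79, -0.11], [-173.66, 173.66]. Speed limits (degrees/s): [136.94, 136.94, 172.46, 180, 180, 180].

INTERFACE

Orientations are given as a 3x3 rotation matrix whose columns are the frame's x, y, z axes.
In Python, from rig import robot, jaws, solver, imaging, order, nets gives the robot as it stands. Calls block until the motion is done:
- robot.goto(position, orientation): joint-space move of the TCP to a pose.
- robot.servo_line(position, ori=None, speed=0.15): straight line of the TCP; ori=None keeps the orientation; speed is the mean speed in m/s.
- robot.movej(angles): joint-space move.
- jaws.move_gripper(opening): opening from 0.0 (shut) to 1.0 (fully open); the grip force is fixed at half the most; returns when the fingers have stopped.
- robot.dwell(seconds).
- solver.ik(position, orientation): joint angles nearest the present ones, or None.
- robot.get_state(): the state.
- imaging.grab_frame(name): name is "scene" or "top"; returns (picture, depth): 384x512x3 uint8, red, green, blue; 384x512 float32, m along the optical axis (not along the pixel's ray), 0 where there is no reading.
- imaging.camera_info(name): a dict with "vfov" (degrees; the focal length in pixels is half the picture's height over the tangent of half this angle, whatever the lens; pixels are square), "cx", "cy" (the principal point, pixels), "view" (4x4, takes a point from world to camera coordinates). Camera axes: x right, y down, z forward; pixel columns grow to the right and rows downward; lengths in m; the calibration is good to about 2 mm. A picture is of the moment at which its call begins. camera_info takes no time and is no camera call.
A pose or a line that the arm cannot do raises robot.Unreachable and nothing moves.
- order.job_done(): hands the job in; it is judged then, once.
Trained networks look in the newest picture that a camera, given by its name, has taken for a name from the list of things; names that differ only in an ending like _2 or _b are one class to them, and where a whole thing is asked for, a point or a joint stands for the part that bears it (a point fixed in the world has none). Each returns a list of dicts, best first, with "p" (0 to 1); they miss things now and then, are a little off and sometimes report something else, mostly with a low value. They report only what shows in the picture. A call takes as long as a camera call.
- nets.search_frame(camera, label): "bbox" ([centre column, centre row, width, height] in pixels, round what is visible of it).
- nets.landmark_of(camera, label): "pixel" ([column, row] in pixels: a listed point, or the origin of a listed thing).
The state is a dict: "t": time; "qpos": joint angles; "qvel": joint speeds; "effort": joint torques, N m; "position": TCP position; "tcp_rot": TCP orientation; "force": force on the tool from outside, world axes, zero at the start; "ft_torque": the same for the moment, N m; "grip_width": opening from 0.0 (shut) to 1.0 (fully open); "finger_force": force on a finger pad.
Only numpy, scipy, OpenCV 4.12 (cv2) and the standard library are available. Lean on these libraries where they do the work, as an engineer would, in place of code of your own. Each camera call takes 0.05 s, during which the arm holds its last target. There are 200 camera calls.

TASK

Two balances stand left and right of a group of brass check weights, one of them loaded with a tin. Show a trainee which weight goes on the free balance: with the hand pointing straight down, point at the middle-sized of the three brass check weights, fingertips a few centimetres above the centre of its knob, and stay there for two seconds. Then point in the same way at the centre of the empty pan of the free balance, stay there for two seconds and finish with the hand still pointing there. Touch and move nothing, and do not point at the other two weights or at the loaded balance on the way.

Things in the scene. Friction and masses are not known exactly. Their poses are not given: they have to be found in the camera images.
- weight_large: upright brass check weight: a round body with a narrower knob on top; the largest of the three, 48 mm across, 50 mm high. Origin: centre of the underside, z up.
- weight_middle: upright brass check weight: a round body with a narrower knob on top; the middle-sized one, 38 mm across, 40 mm high. Origin: centre of the underside, z up.
- weight_small: upright brass check weight: a round body with a narrower knob on top; the smallest, 30 mm across, 30 mm high. Origin: centre of the underside, z up.
- weight_large_top (a point): Centre of the top of the largest weight's knob, 50 mm above the bench.
- weight_middle_top (a point): Centre of the top of the middle-sized weight's knob, 40 mm above the bench.
- weight_small_top (a point): Centre of the top of the smallest weight's knob, 30 mm above the bench.
- balance_a: Cream bench balance, 225 (x) x 191 (y) x 58 mm, fixed, blue control panel on its front (-x of its own frame), round pan 144 mm across on top. Nothing stands on this one's pan. Origin: centre of the underside. The two balances, left and right of the weights, look alike and may swap sides.
- balance_a_pan (a point): Centre of the empty pan's surface, 55 mm above the bench (its raised rim is 3 mm higher).
- balance_b: The other bench balance, same make and size, fixed. A lidded tin stands on its pan. Origin: centre of the underside.
- balance_b_pan (a point): Centre of the loaded balance's pan surface, 55 mm above the bench, under the tin.
- pan_tin: Squat grey lidded tin, 68 mm across, 45 mm high, standing on balance_b's pan, so its lid is about 100 mm above the bench. Origin: centre of its underside.
- mortar_cube: Bystander among the weights: grey mortar cube, 50 mm. Origin: centre of its underside.
- spacer_block: Bystander among the weights: grey mortar spacer block, 40 x 50 x 36 mm high. Origin: centre of its underside.
- tall_tin: Bystander among the weights: grey lidded tin, 58 mm across, 60 mm high. Origin: centre of its underside.

How it is judged (in metres and radians):
On the way, in this order (a step that is already met when the one before it is completed fails the run):
1. the hand points down at the middle-sized weight from just above its knob and stays there (horizontal distance between the grasp point and weight_middle_top below 0.025 m and z of the grasp point in the frame of weight_middle_top between 0.02 and 0.085 m and angle between the grasp point's own z axis and vertical above 2.6 rad), for 1.5 s.
2. the hand points down at the middle of the empty pan from just above it and stays there (horizontal distance between the grasp point and balance_a_pan below 0.045 m and z of the grasp point in the frame of balance_a_pan between 0.02 and 0.085 m and angle between the grasp point's own z axis and vertical above 2.6 rad), for 1.5 s.
At the end, for the whole second after the job is handed in: The tool points down (within about 30 degrees of vertical) at the empty pan: TCP within 45 mm of the pan's centre seen from above and 20 to 85 mm above its surface; no loose thing has moved by 6 mm or more (all of step 2 and distance of each of weight_large, weight_middle, weight_small, mortar_cube, spacer_block, tall_tin, pan_tin from where it was at the start of the episode below 0.006 m); the robot touches nothing.
It fails at once if the fingers touch anything (contact force between the fingers and anything else above 0.5 N).
It fails at once if the arm touches anything (contact force between the arm and anything else above 0.5 N).
It fails at once if something is shifted, lifted or carried (6 mm or more) (not (distance of each of weight_large, weight_middle, weight_small, mortar_cube, spacer_block, tall_tin, pan_tin from where it was at the start of the episode below 0.006 m)).
It fails at once if the hand points at one of the other two weights (TCP within 30 mm of its centre seen from above and less than 70 mm above its top) ((horizontal distance between the grasp point and weight_large_top below 0.03 m and z of the grasp point in the frame of weight_large_top below 0.07 m) or (horizontal distance between the grasp point and weight_small_top below 0.03 m and z of the grasp point in the frame of weight_small_top below 0.07 m)).
It fails at once if the hand points at the loaded balance (TCP within 45 mm of its pan's centre seen from above and less than 120 mm above the pan) (horizontal distance between the grasp point and balance_b_pan below 0.045 m and z of the grasp point in the frame of balance_b_pan below 0.12 m).
It also fails if it takes over 43 s, if anything falls off the work surface, if the arm or the gripper's body presses on something with over 40 N, if the wrist force passes 120 N, or if a joint passes its speed limit or range.

## Working session

There is one attempt and no reset: what is moved stays moved. The work goes in short steps, each a Python script; the robot and the scene stay as the last script left them, time stands still between calls to the robot, and variables do not carry over. Pictures are saved under pics/ and viewed, at most 10 in all, crops included, and the job is handed in when it is done.

```bash
mkdir -p pics; cat > h.py <<'E'
import numpy as np, cv2
from rig import robot, jaws, solver, imaging, order, nets
def world(cam,px,depth=None,z=None):
    i=imaging.camera_info(cam); V=np.array(i["view"]); f=192/np.tan(np.radians(i["vfov"])/2)
    R,t=V[:3,:3],V[:3,3]; d=np.array([(px[0]-i["cx"])/f,(px[1]-i["cy"])/f,1.])
    o=-R.T@t; w=R.T@d
    return o+w*(depth if z is None else (z-o[2])/w[2])
E
python3 - <<'E'
from h import *
for c in("top","scene"):
    p,d=imaging.grab_frame(c); np.savez(f"pics/{c}.npz",p=p,d=d); cv2.imwrite(f"pics/{c}.png",p[:,:,::-1])
    i=imaging.camera_info(c); print(c,{k:i[k] for k in i if k!="view"}, np.round(i["view"],3).tolist())
    for n,z in(("weight_large_top",.05),("weight_middle_top",.04),("weight_small_top",.03),("balance_a_pan",.055),("balance_b_pan",.055),("pan_tin",.055),("tall_tin",0),("mortar_cube",0),("spacer_block",0)):
        print(n,[(np.round(r["pixel"]).tolist(),round(r["p"],2),np.round(world(c,r["pixel"],z=z),3).tolist()) for r in nets.landmark_of(c,n)[:3]])
print(robot.get_state()["tcp_rot"])
E
```

```text
top {'vfov': 48.53065578754058, 'cx': 257.6008592043722, 'cy': 189.85135358799337} [[0.016, -1.0, 0.009, -0.035], [-0.994, -0.016, -0.106, 0.537], [0.106, -0.007, -0.994, 1.115], [0.0, 0.0, 0.0, 1.0]]
weight_large_top [([240.0, 235.0], 0.67, [0.417, 0.018, 0.05])]
weight_middle_top [([238.0, 142.0], 0.7, [0.664, 0.028, 0.04])]
weight_small_top [([282.0, 226.0], 0.4, [0.442, -0.093, 0.03])]
balance_a_pan [([375.0, 170.0], 0.88, [0.592, -0.337, 0.055]), ([243.0, 183.0], 0.48, [0.553, 0.012, 0.055]), ([239.0, 143.0], 0.19, [0.657, 0.025, 0.055])]
balance_b_pan [([140.0, 204.0], 0.96, [0.491, 0.28, 0.055])]
pan_tin [([138.0, 200.0], 0.83, [0.503, 0.284, 0.055])]
tall_tin [([282.0, 194.0], 0.97, [0.53, -0.093, 0.0])]
mortar_cube [([245.0, 187.0], 0.7, [0.548, 0.007, 0.0])]
spacer_block [([277.0, 149.0], 0.85, [0.654, -0.08, 0.0])]
scene {'vfov': 46.09677400679927, 'cx': 256.468484601199, 'cy': 196.4473479043789} [[-0.734, -0.679, -0.004, 0.378], [-0.456, 0.497, -0.738, 0.324], [0.504, -0.54, -0.674, 1.014], [0.0, 0.0, 0.0, 1.0]]
weight_large_top [([279.0, 232.0], 0.65, [0.43, 0.004, 0.05]), ([177.0, 276.0], 0.26, [0.515, 0.281, 0.05])]
weight_middle_top [([214.0, 197.0], 0.59, [0.665, 0.021, 0.04])]
weight_small_top [([314.0, 165.0], 0.49, [0.548, -0.304, 0.03]), ([298.0, 217.0], 0.45, [0.438, -0.088, 0.03])]
balance_a_pan []
balance_b_pan [([185.0, 278.0], 0.87, [0.493, 0.275, 0.055])]
pan_tin [([178.0, 276.0], 0.88, [0.511, 0.283, 0.055])]
tall_tin [([277.0, 209.0], 0.7, [0.525, -0.098, 0.0]), ([315.0, 163.0], 0.3, [0.573, -0.346, 0.0])]
mortar_cube [([240.0, 225.0], 0.7, [0.558, 0.022, 0.0]), ([216.0, 209.0], 0.28, [0.654, 0.025, 0.0])]
spacer_block [([246.0, 194.0], 0.53, [0.639, -0.084, -0.0])]
[[-9.06525089e-01 -4.22151942e-01  4.27811852e-05]
 [-4.22151942e-01  9.06525089e-01  1.10802517e-05]
 [-4.34597675e-05 -8.01563423e-06 -9.99999999e-01]]
```

View pics/top.png

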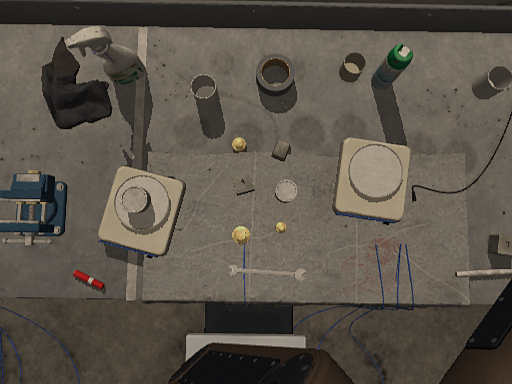

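View pics/scene.png

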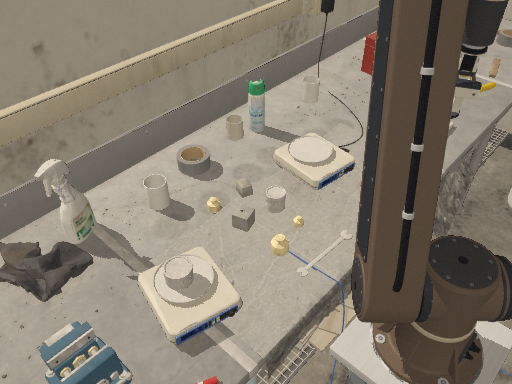

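The top view shows brass weights at (241,235), largest; (281,228), smallest; and (238,144), middle-sized. The empty balance is on the right with its pan at about (375,172), and the loaded one is on the left at (140,204). I'll refine this with depth and check obstacle heights.

```bash
python3 - <<'E'
from h import *
D=np.load("pics/top.npz"); p,d=D["p"],D["d"]
uv=[(u,v) for v in range(384) for u in range(512)]
W=np.array([world("top",(u,v),depth=d[v,u]) for u,v in uv]).reshape(384,512,3)
h=cv2.cvtColor(p,cv2.COLOR_RGB2HSV)
br=((h[...,0]>12)&(h[...,0]<35)&(h[...,1]>90)&(h[...,2]>90)).astype(np.uint8)
n,l,s,c=cv2.connectedComponentsWithStats(br)
for k in range(1,n):
    if s[k,4]>40:
        P=W[l==k]; P=P[P[:,2]>.008]
        if len(P)<15: continue
        T=P[P[:,2]>P[:,2].max()-.008]; print("brass",c[k].round(),s[k,2:],"zmax",P[:,2].max().round(3),"ctr",T.mean(0).round(3),"mid",((P.min(0)+P.max(0))/2).round(3),"ext",np.ptp(P,0).round(3))
g=W[...,2]
# pan: light plate region by height
m=(abs(g-.056)<.006)&(W[...,1]<-.2)&(W[...,1]>-.48)&(W[...,0]<.8)&(W[...,0]>.4)&(h[...,1]<25)
n,l,s,c=cv2.connectedComponentsWithStats(m.astype(np.uint8)); k=1+s[1:,4].argmax()
print("pan",c[k],s[k],world("top",c[k],z=.057).round(3),np.ptp(W[l==k],0))
for x in np.arange(.35,1.0,.05): print(round(x,2),[int(1000*max([0,*g[(abs(W[...,0]-x-.025)<.025)&(abs(W[...,1]-y+.025)<.025)]])) for y in np.arange(.4,-.5,-.05)])
E
```

```text
Traceback (most recent call last):
  File "h.py", line 4, in world
    i=imaging.camera_info(cam); V=np.array(i["view"]); f=192/np.tan(np.radians(i["vfov"])/2)
ValueError: time passes only in moves, steps and waits
```

```bash
python3 - <<'E'
from h import *
D=np.load("pics/top.npz"); p,d=D["p"],D["d"]
i=imaging.camera_info("top"); V=np.array(i["view"]); f=192/np.tan(np.radians(i["vfov"])/2)
v,u=np.mgrid[:384,:512]
W=(np.dstack([(u-i["cx"])/f*d,(v-i["cy"])/f*d,d])-V[:3,3])@V[:3,:3]
h=cv2.cvtColor(p,cv2.COLOR_RGB2HSV)
br=((h[...,0]>12)&(h[...,0]<35)&(h[...,1]>90)&(h[...,2]>90)).astype(np.uint8)
n,l,s,c=cv2.connectedComponentsWithStats(br)
for k in range(1,n):
    P=W[l==k]; P=P[P[:,2]>.008]
    if len(P)<15: continue
    T=P[P[:,2]>P[:,2].max()-.008]; print("brass",c[k].round(),s[k,2:],"zmax",P[:,2].max().round(3),"ctr",T.mean(0).round(3),"mid",((P.min(0)+P.max(0))/2).round(3),"ext",np.ptp(P,axis=0).round(3))
g=W[...,2]
m=(abs(g-.056)<.006)&(W[...,1]<-.2)&(W[...,1]>-.48)&(W[...,0]<.8)&(W[...,0]>.4)&(h[...,1]<25)
n,l,s,c=cv2.connectedComponentsWithStats(m.astype(np.uint8)); k=1+s[1:,4].argmax()
print("pan",c[k],s[k],world("top",c[k],z=.057).round(3),np.ptp(W[l==k],axis=0))
for x in np.arange(.35,1.0,.05): print(round(x,2),[int(1000*max([0,*g[(abs(W[...,0]-x-.025)<.025)&(abs(W[...,1]-y+.025)<.025)]])) for y in np.arange(.4,-.5,-.05)])
E
```

```text
brass [265.  80.] [10 13 16] zmax 0.051 ctr [ 0.836 -0.041  0.049] mid [ 0.837 -0.043  0.048] ext [0.033 0.025 0.006]
brass [238. 144.] [ 14  14 146] zmax 1.165 ctr [ 0.416 -0.019  1.165] mid [0.549 0.013 0.587] ext [0.267 0.064 1.156]
brass [ 32. 171.] [10  3 24] zmax 0.074 ctr [0.572 0.559 0.069] mid [0.572 0.56  0.067] ext [0.006 0.027 0.013]
brass [ 30. 202.] [10  2 20] zmax 0.074 ctr [0.491 0.556 0.07 ] mid [0.491 0.559 0.067] ext [0.003 0.025 0.015]
brass [281. 227.] [11 10 87] zmax 0.035 ctr [ 0.439 -0.09   0.03 ] mid [ 0.44  -0.091  0.022] ext [0.024 0.027 0.026]
brass [240. 235.] [ 18  18 237] zmax 0.053 ctr [0.417 0.017 0.048] mid [0.417 0.017 0.04 ] ext [0.045 0.045 0.027]
pan [356.5 151.5] [356 151   2   2   2] [ 0.64  -0.287  0.057] [0.0030396  0.0030384  0.00147092]
0.35 [47, 49, 50, 50, 7, 9, 10, 34, 7, 9, 6, 8, 7, 5, 666, 10, 9, 7]
0.4 [50, 59, 61, 60, 46, 9, 7, 53, 1165, 34, 21, 8, 7, 7, 6, 6, 7, 8]
0.45 [53, 103, 104, 60, 51, 6, 7, 7, 6, 21, 5, 8, 49, 50, 50, 51, 51, 7]
0.5 [49, 103, 104, 61, 50, 8, 9, 54, 55, 63, 66, 6, 50, 61, 60, 61, 50, 28]
0.55 [46, 59, 61, 59, 48, 9, 7, 54, 53, 62, 63, 7, 50, 59, 60, 61, 61, 22]
0.6 [6, 6, 8, 8, 8, 9, 8, 30, 6, 41, 37, 6, 46, 62, 60, 59, 61, 8]
0.65 [5, 5, 4, 8, 6, 7, 7, 43, 4, 39, 38, 6, 26, 59, 62, 61, 49, 6]
0.7 [34, 7, 5, 5, 5, 6, 7, 9, 8, 6, 6, 6, 6, 6, 6, 7, 6, 6]
0.75 [49, 5, 6, 7, 88, 89, 88, 8, 6, 5, 5, 6, 5, 6, 8, 6, 6, 6]
0.8 [266, 262, 7, 6, 87, 88, 88, 6, 52, 51, 52, 7, 6, 6, 187, 192, 7, 6]
0.85 [266, 262, 103, 6, 7, 7, 5, 6, 52, 53, 53, 6, 7, 74, 190, 190, 6, 6]
0.9 [4, 7, 6, 5, 7, 8, 7, 6, 50, 53, 44, 5, 7, 75, 71, 6, 1, 5]
0.95 [5, 6, 7, 7, 7, 7, 7, 5, 7, 5, 6, 5, 6, 8, 7, 6, 5, 6]
```

```bash
python3 - <<'E'
from h import *
R=np.diag([-1.,1.,-1.])
jaws.move_gripper(0.0)
for (x,y,z) in ((.663,.026,.092),(.591,-.337,.108)):
    if robot.get_state()["position"][2]<.2:
        q=robot.get_state()["position"]; robot.servo_line([q[0],q[1],.26])
    robot.goto([x,y,.26],R)
    print(np.round(robot.get_state()["position"],3))
    robot.servo_line([x,y,z],speed=.08)
    robot.dwell(2.3)
    s=robot.get_state(); print(s["t"],np.round(s["position"],3),np.round(s["force"],1))
    p,d=imaging.grab_frame("scene"); cv2.imwrite(f"pics/at{int(x*1000)}.png",p[:,:,::-1])
E
```

```text
[0.663 0.025 0.26 ]
9.6 [0.663 0.026 0.092] [-0.2  0.9  0. ]
[ 0.592 -0.336  0.26 ]
16.65 [ 0.591 -0.337  0.108] [-0.2  0.  -0.1]
```

```bash
cd pics; python3 -c "
import cv2,numpy as np
a=[cv2.imread(f'at{k}.png')[100:340,120:500] for k in (663,591)]
cv2.imwrite('both.png',np.hstack(a))"
```

```text
(no output)
```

View pics/both.png

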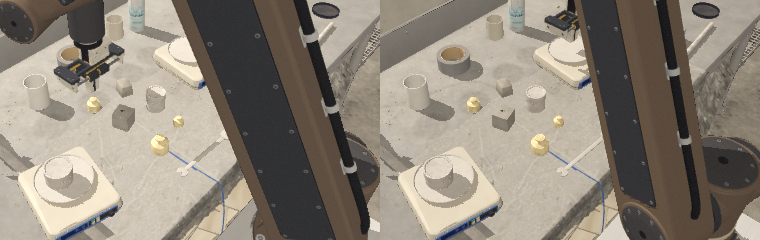

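The left half shows the fingertips directly above the middle weight at about (94,104). The right half shows the hand over the free balance's pan at about (565,45), with everything still in place.

```bash
python3 -c "
from h import *
print(order.job_done())"
```

```text
the job is handed in; nothing more can be done
None
```

I handed the job in at about 17 s: the closed hand pointed straight down at the middle weight for 2.3 s, then at the empty pan of the right-hand (free) balance for 2.3 s, where it stayed; the pictures show nothing moved and the wrist force stayed under 1 N, but no verdict came back.

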